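Turn a circuit board over against the fence

ROBOT

A 6-joint arm with a two-finger parallel gripper is mounted at the origin on the work surface. World frame = base frame: x ahead of the robot, y to its left, z up, the work surface at z = 0. Lengths are in m, angles in rad, forces in N, time in s.
With the tool pointing down it reaches from about 0.35 to 0.975 m from the base axis. Payload 4.9 kg.
Tool frame: the origin (TCP) lies at the very end of the fingers, on their centre line; the grasp point (between the pads) lies 19 mm behind it; x points along the fingers, y is the direction in which the jaws open and shut, and the axes are right-handed (so a half turn about x gives the same grasp; the last joint's range is limited). The gripper opens to 85 mm and grips with 20 to 120 N. Pads are 22 mm wide; open, the fingers measure 114 mm over their backs; the gripper's body (76 mm by 85 mm) begins 54 mm behind the grasp point. The pads swing forward as they close: fully open they stand 13 mm farther back than shut.
Start: joints at [1.157, 0.053, 1.613, -0, 1.476, -0.119], TCP at [0.182, 0.598, 0.231] pointing down, gripper open.
Joint ranges: [-3.01, 3.01], [-1.01, 2.22], [0.06, 2.58], [-1.02, 4.17], [0.09, 2.62], [-3.14, 3.14]. Speed limits (rad/s): [2.57, 2.57, 3.14, 3.14, 3.14, 3.14].

INTERFACE

Orientations are given as a unit quaternion [w, x, y, z].
In Python, from plant import manip gives the robot as it stands.
- The arm moves only by the tool play_rows, never from a script. Its argument "plan" is a list of rows, each a list of 5 numbers: the shift along the tool's x, y, z in mm, then the turn about the tool's x in rad, then the closure, from -1 (fully open) to 1 (shut). A call has 1 to 8 rows; each row is the pose to reach, as a shift and turn from the pose commanded when the call began, along the tool's axes at that moment; what a row does not reach only later rows make up. A row lasts 1/8 s, in which the tool goes at most 62.5 mm and 10.7 degrees, less where a joint would pass 70% of its speed; a pose out of reach is approached as far as the arm can. A call with a gripper value outside its range is refused whole. The fingers move at their own pace and stop on an object; the grip force is fixed at half the most. Time passes only in rows, so rows that repeat a pose let the fingers close. It gives the time, the measured TCP pose, the force and the opening at its end, in the units of the state.
- manip.state(): the state, without advancing time (a new reading comes with each control period).
- manip.grab_frame(name): name is "scene" or "top" or "wrist"; returns a dict with "img" (420x560x3 uint8, red, green, blue), "range_z" (420x560 float32, m along the optical axis (not along the pixel's ray), 0 where there is no reading), "fx", "fy", "cx", "cy" (pixels), "k1" (the pictures are not rectified: a ray, as slopes to the right and down, at radius r is drawn at 1 + k1 r^2 times it, then the intrinsics apply), "origin" and "rotation" of the camera in the world. Camera axes: x right, y up, looking along -z (the intrinsics and any distortion apply to the point x, -y, -z); pixel columns grow to the right and rows downward; lengths in m; the calibration is good to about 2 mm. A picture is of the moment at which its call begins.
- manip.job_done(): hands the job in, once; it reports no verdict.
The state is a dict: "time": time; "joint_pos": joint angles; "joint_vel": joint speeds; "joint_efforts": joint torques, N m; "tool_pos": TCP position; "tool_rot": TCP orientation; "contact_force": force on the tool from outside, world axes, zero at the start; "ft_torque": the same for the moment, N m; "gripper_width": opening from 0.0 (shut) to 1.0 (fully open).
Only numpy, scipy, OpenCV 4.12 (cv2) and the standard library are available. Lean on these libraries where they do the work, as an engineer would, in place of code of your own. Each camera call takes 0.05 s, during which the arm holds its last target. There are 200 camera calls.

TASK

The small circuit board lies metal back up on the inspection plate. Turn it over so its components face up, without gripping or lifting it: push it with the fingertips across the plate against the black fence until it tips up and leans there on its edge, then push its raised edge back from behind the fence so that it falls over and ends lying flat on the plate in front of the fence. Be gentle with the board and leave the other things where they are.

Things in the scene. Friction and masses are not known exactly. Their poses are not given: they have to be found in the camera images.
- board: small loose circuit board with a metal back, 60 mm (its x) by 90 mm (its y) by 6 mm, 40 to 85 g; origin at its very centre. Its z points out of the plain aluminium back: up at the start, straight down when turned over. The other face has black chips on green, flush within a metal rim. At the start its x points to the fence (within 0.25 rad of the plate's x): a 90 mm edge leads.
- plate: fixed pale inspection plate 240 mm (x) by 240 mm (y) by 12 mm, lying on the table; origin at the centre of its underside, so its surface is at z = 12 mm. Its x axis points from the near side towards the fence, its z up.
- fence: fixed fence of smooth slippery black plastic across the plate, 170 mm long (y), same axes as the plate; origin on the plate's surface at the foot of its upright face (x = 0, looking to -x), 70 mm in +x from the plate's centre. Top at z = 38 mm, back face at x = 12 mm, then 38 mm of bare plate. A ramp along its foot makes a pushed edge climb.
- ramp_foot (a point): middle of the line where the fence's ramp starts, on the plate's surface, 18 mm in -x from the fence's origin. The ramp rises at 42 degrees at first, then steeper and steeper (15 mm high 5 mm before the upright face), meeting that face at 33 mm. A board pushed square by its rear edge, low down, climbs until that edge gets here.
- fence_top (a point): middle of the fence's top edge on the upright face's side, 38 mm over the plate. A board pushed home leans here by itself at about 65 degrees, its raised edge about 55 mm over the plate and a little beyond the upright face. Pushed from behind to past the vertical, it falls over towards -x.
- bigboard: bystander: larger loose circuit board with connectors, 100 by 75 mm, 20 mm high, on the table left (+y) of the plate; origin at the centre of its underside
- jar: bystander: small amber jar with white cap, 42 mm diameter, 42 mm high, on the table right (-y) of the plate; origin at the centre of its underside
- loupe: bystander: bare aluminium eyepiece, 48 mm diameter, 36 mm high, on the table right (-y) of the plate; origin at the centre of its underside
Things that resemble listed ones, but are neither listed nor needed, are in the scene too. Of the things shaped like the board, the metal one is meant.

How it is judged:
On the way:
1. the board has tipped up and leans on its edge against the fence (angle between board's own z axis and vertical between 0.8 and 1.55 rad and contact force between board and fence above 0.02 N and x of board in the frame of fence below 0.01 m), for 0.2 s.
At the end, for the whole second after the job is handed in: the board lies at rest, components up, flat (within 0.08 rad, centre within 2.5 mm of its resting height) on the plate in front of the fence, its centre over the plate (no more than 100 mm to either side of the plate's middle) (angle between board's own z axis and vertical above 3.06 rad and z of board in the frame of plate between 0.013 and 0.0175 m and x of board in the frame of plate above -0.12 m and x of board in the frame of fence below -0.03 m and y of board in the frame of plate between -0.1 and 0.1 m and linear speed of board below 0.01 m/s); the robot touches nothing.
It fails at once if the board is lifted: its centre more than 48 mm above the plate's surface, or more than 18 mm while it is within 0.3 rad of flat (z of board in the frame of plate above 0.06 m or (z of board in the frame of plate above 0.03 m and (angle between board's own z axis and vertical below 0.3 rad or angle between board's own z axis and vertical above 2.84 rad))).
It fails at once if the fingers squeeze or push the board with more than 25 N (contact force between board and the fingers above 25 N).
It fails at once if a bystander is moved by more than 15 mm (distance of any of bigboard, jar, loupe from where it was at the start of the episode above 0.015 m).
It also fails if it takes over 46 s, if anything falls off the work surface, if the arm or the gripper's body presses on something with over 40 N, if the wrist force passes 120 N, or if a joint passes its speed limit or range.

## Working session

There is one attempt and no reset: what is moved stays moved. The work goes in short steps, Python scripts to look and compute and a tool call to move; the robot and the scene stay as the last step left them, time stands still between calls to the robot, and variables do not carry over. Pictures are saved under pics/ and viewed, about 8 in all and at most 12, crops included, and the job is handed in when it is done.

Besides the shell and the picture viewer there is one more tool, called after "Call:" as name([rows], argument=value, ...), one row to a line, values as JSON. play_rows: Moves the arm, as the interface text tells. Its arguments: {"type":"object","properties":{"plan":{"type":"array"}},"required":["plan"]}

```bash
mkdir -p pics; ls
cat > h.py <<'E'
import numpy as np, cv2
from plant import manip
def frame(n,save=None):
    f=manip.grab_frame(n)
    if save: cv2.imwrite('pics/'+save,f['img'][:,:,::-1])
    return f
def ray(f,u,v):
    d=np.array([[f['k1'],0,0,0]],float)
    K=np.array([[f['fx'],0,f['cx']],[0,f['fy'],f['cy']],[0,0,1]])
    p=cv2.undistortPoints(np.array([[[u,v]]],float),K,np.array([f['k1'],0,0,0.]))[0,0]
    return np.array(f['origin']), np.array(f['rotation'])@np.array([p[0],-p[1],-1])
def onz(f,u,v,z):
    o,d=ray(f,u,v); return o+d*(z-o[2])/d[2]
def proj(f,P):
    c=np.array(f['rotation']).T@(np.array(P)-np.array(f['origin']))
    x,y=c[0]/-c[2],-c[1]/-c[2]; s=1+f['k1']*(x*x+y*y)
    return f['fx']*x*s+f['cx'],f['fy']*y*s+f['cy']
E
python3 - <<'E'
from h import *
print(manip.state())
a=frame('top','top0.png');b=frame('scene','scene0.png')
for f in(a,b): print({k:f[k] for k in f if k not in('img','range_z')})
E
```

```text
pics
{'time': 0.0, 'joint_pos': array([ 1.15699033e+00,  5.33595621e-02,  1.61427465e+00, -2.81297397e-05,
        1.47602130e+00, -1.18957850e-01]), 'joint_vel': array([-0.00013076, -0.00126054,  0.00031731,  0.00103279,  0.00116992,
        0.00229684]), 'joint_efforts': array([-6.35171250e-05, -3.93685949e+01, -3.70175779e+01, -3.72982925e-06,
        6.91266774e-03,  1.29216360e-05]), 'tool_pos': array([0.18135182, 0.59746124, 0.23007291]), 'tool_rot': array([ 0.69925394,  0.10316016,  0.69961882, -0.10457258]), 'contact_force': array([ 0.02144546, -0.56051603, -1.0494681 ]), 'ft_torque': array([-0.03599142, -0.01423476,  0.03580776]), 'gripper_width': 0.9999857126055085}
{'fx': 409.2377738937197, 'fy': 409.2377738937197, 'cx': 287.73266959695155, 'cy': 213.71390944696518, 'k1': -0.10318137730405073, 'origin': array([0.34973061, 0.0532124 , 0.87992781]), 'rotation': array([ 0.70843325,  0.05114678, -0.07748722, -0.69964424])}
{'fx': 417.00042919835727, 'fy': 417.00042919835727, 'cx': 284.25100871305693, 'cy': 208.52200445334273, 'k1': -0.11869655697846825, 'origin': array([0.93469738, 0.1981496 , 0.80440122]), 'rotation': array([0.54963878, 0.14723845, 0.22165199, 0.79188916])}
```

Run:
```python
s=open('h.py').read()
s=s.replace("np.array(f['rotation'])","R(f['rotation'])").replace("def frame","from scipy.spatial.transform import Rotation as Ro\ndef R(q): return Ro.from_quat(np.roll(q,-1)).as_matrix()\ndef frame")
open('h.py','w').write(s)
```

```text
(no output)
```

View pics/top0.png

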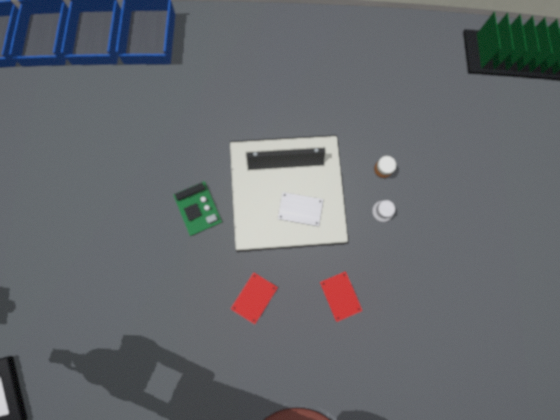

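View pics/scene0.png

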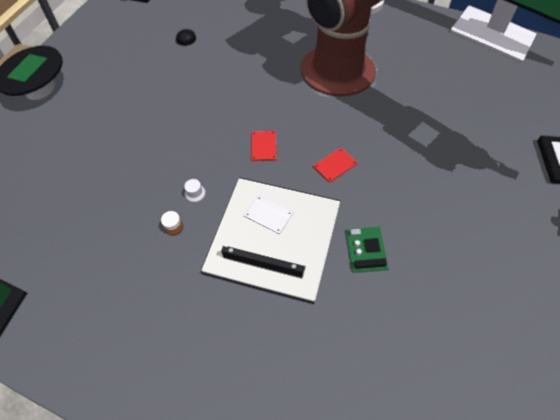

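Top view: the plate spans about (230,142) to (346,242), with the black fence at (286,159). The metal board is at (301,209). The red boards at (255,298) and (341,297) are lookalikes on the table and aren't metal. The jar is at (386,166), the loupe at (384,210) and the bigboard at (198,208). Next I'll measure these and confirm with a crop.

```bash
cat > meas.py <<'E'
from h import *
def plate(f):
    hsv=cv2.cvtColor(f['img'],cv2.COLOR_RGB2HSV)
    m=((hsv[...,2]>150)).astype(np.uint8)*255
    m=cv2.morphologyEx(m,cv2.MORPH_CLOSE,np.ones((5,5)))
    cs,_=cv2.findContours(m,cv2.RETR_EXTERNAL,cv2.CHAIN_APPROX_NONE)
    return max(cs,key=cv2.contourArea)
def rect(f,c,z):
    P=np.array([onz(f,*p[0],z)[:2] for p in c],np.float32)*1000
    return cv2.minAreaRect(P)
E
python3 - <<'E'
from meas import *
f=frame('top'); c=plate(f); x,y,w,h=cv2.boundingRect(c); print('plate',x,y,w,h,rect(f,c,.012))
im=f['img'][y-15:y+h+15,x-15:x+w+15,::-1]
cv2.imwrite('pics/crop1.png',cv2.resize(im,None,fx=4.2,fy=4.2,interpolation=cv2.INTER_CUBIC)); print(im.shape,x-15,y-15)
for p in [(258,205),(301,209),(290,230)]: print(cv2.cvtColor(f['img'],cv2.COLOR_RGB2HSV)[p[1],p[0]])
hsv=cv2.cvtColor(f['img'],cv2.COLOR_RGB2HSV)
m=np.zeros(hsv.shape[:2],np.uint8);cv2.drawContours(m,[c],-1,255,-1);m=cv2.erode(m,np.ones((9,9)))
b=((m>0)&(hsv[...,1]<18)&(hsv[...,2]>120)).astype(np.uint8)*255
b=cv2.morphologyEx(b,cv2.MORPH_OPEN,np.ones((3,3)))
for q in sorted(cv2.findContours(b,0,1)[0],key=cv2.contourArea)[-3:]: print('board',cv2.boundingRect(q),rect(f,q,.018))
k=((m>0)&(hsv[...,2]<70)).astype(np.uint8)*255
for q in sorted(cv2.findContours(k,0,1)[0],key=cv2.contourArea)[-2:]: print('fence',cv2.boundingRect(q),rect(f,q,.05))
for n,p,z in[('jar',(386,166),.04),('loupe',(384,210),.035),('big',(198,208),.01)]: print(n,onz(f,*p,z))
E
```

```text
plate 230 136 118 114 ((560.7695922851562, 22.50146484375), (240.64776611328125, 241.56890869140625), 4.9521708488464355)
(144, 148, 3) 215 121
[ 30   8 212]
[120   5 219]
[ 34   8 214]
board (234, 141, 109, 104) ((558.84765625, 23.05530548095703), (219.94093322753906, 221.21658325195312), 4.951258659362793)
fence (248, 150, 76, 18) ((622.1387329101562, 27.788227081298828), (30.71947479248047, 160.46653747558594), 4.978806495666504)
jar [ 0.61350122 -0.19009538  0.04      ]
loupe [ 0.5170193  -0.18341835  0.035     ]
big [0.51971116 0.2155305  0.01      ]
```

View pics/crop1.png

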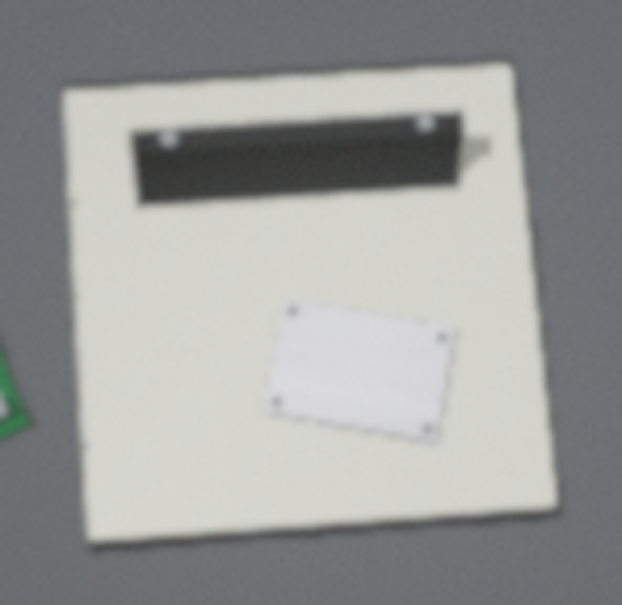

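The crop confirms the plain bluish-white metal board with four holes. Its corners are at about (283,303), (457,327), (440,441) and (270,413) in the crop. It is turned a little relative to the fence.

```bash
cat >> meas.py <<'E'
def board(f,c,z):
    im=f['img'].astype(int); m=np.zeros(im.shape[:2],np.uint8);cv2.drawContours(m,[c],-1,255,-1);m=cv2.erode(m,np.ones((9,9)))
    b=((m>0)&(im[...,2]>im[...,0]+1)&(im[...,2]>130)).astype(np.uint8)*255
    b=cv2.morphologyEx(cv2.morphologyEx(b,cv2.MORPH_OPEN,np.ones((3,3))),cv2.MORPH_CLOSE,np.ones((5,5)))
    q=max(cv2.findContours(b,0,1)[0],key=cv2.contourArea); return rect(f,q,z),cv2.boundingRect(q)
E
python3 - <<'E'
from meas import *
f=frame('top'); c=plate(f); r,bb=board(f,c,.018); print(r,bb,cv2.boxPoints(r))
pb=cv2.boxPoints(rect(f,c,.012)); print(pb)
S=4.2
print('crop corners',[np.round(onz(f,215+u/S,121+v/S,.018)*1000) for u,v in[(283,303),(457,327),(440,441),(270,413)]])
for u,v in[(140,205),(458,185)]: print('rampfoot',onz(f,215+u/S,121+v/S,.012)*1000)
for u,v in[(135,131),(460,112)]: print('back top',onz(f,215+u/S,121+v/S,.05)*1000)
print(R(manip.state()['tool_rot']))
E
```

```text
((520.1864624023438, -5.211387634277344), (87.51869201660156, 57.38018798828125), 80.48001861572266) (279, 194, 43, 31) [[484.65405  -43.622982]
 [541.244    -53.11318 ]
 [555.7189    33.200207]
 [499.1289    42.690403]]
[[ 430.49557   132.47162 ]
 [ 451.27048  -108.030556]
 [ 691.0559    -87.31758 ]
 [ 670.281     153.1846  ]]
crop corners [array([554.,  34.,  18.]), array([543., -56.,  18.]), array([483., -47.,  18.]), array([496.,  40.,  18.])]
rampfoot [606.62564622 108.98993786  12.        ]
rampfoot [621.0080919  -58.20317714  12.        ]
back top [634.19633122 110.19329132  50.        ]
back top [648.01306128 -54.72716677  50.        ]
[[-5.23428881e-04  2.90547751e-01  9.56860351e-01]
 [-1.21453263e-03  9.56859591e-01 -2.90548184e-01]
 [-9.99999125e-01 -1.31421943e-03 -1.47968221e-04]]
```

```bash
cat >> meas.py <<'E'
PC=np.array([560.8,22.5]); A=np.deg2rad(4.95); FX=70
def to_fence(p): # world mm -> fence frame xyz mm
    d=np.array(p[:2])-PC; c,s=np.cos(A),np.sin(A)
    return np.array([c*d[0]+s*d[1]-FX,-s*d[0]+c*d[1],p[2]-12])
def from_fence(q):
    c,s=np.cos(A),np.sin(A); x=q[0]+FX; return np.array([PC[0]+c*x-s*q[1],PC[1]+s*x+c*q[1],q[2]+12])
def delta(q,yaw=A):
    st=manip.state(); M=R(st['tool_rot']); z=M[:,2]; y0=np.arctan2(z[1],z[0])
    d=M.T@(from_fence(q)-1000*st['tool_pos'])
    print('now fence mm',to_fence(1000*st['tool_pos']).round(1),'shift',d.round(1),'turn',round(y0-yaw,3),'F',st['contact_force'].round(2),'t',st['time'],st['gripper_width'])
E
python3 -c "
from meas import *
delta([-178,-24,90])"
```

```text
now fence mm [-398.3  605.8  218.5] shift [ 129.1 -502.4  438.8] turn -0.381 F [1.27 0.19 0.45] t 0.2 0.9980857199742619
```

Call:
play_rows([
  [20,-50,44,-0.1,0],
  [40,-100,88,-0.2,0],
  [60,-150,132,-0.3,0],
  [80,-200,176,-0.381,0],
  [100,-250,220,-0.381,0],
  [120,-300,264,-0.381,0],
  [129,-350,306,-0.381,0],
  [129,-400,350,-0.381,0],
])

```text
time: 1.2
tool_pos: [0.3802, 0.1562, 0.1054]
tool_rot: [0.706, -0.031, 0.707, 0.031]
contact_force: [1.7, -0.3, -0.0]
gripper_width: 0.504
```

```bash
python3 -c "
from meas import *
delta([-178,-24,90])"
```

```text
now fence mm [-238.4  148.8   93.4] shift [   3.4 -172.8   60.4] turn 0.0 F [ 1.71 -0.28 -0.02] t 1.2 0.5040720974252118
```

Call:
play_rows([
  [3,-50,17,0,0],
  [3,-100,35,0,0],
  [3,-150,52,0,0],
  [3,-173,60,0,0],
  [3,-173,60,0,0],
  [40,-173,60,0,0],
  [70,-173,60,0,0],
  [70,-173,60,0,0],
])

```text
time: 2.2
tool_pos: [0.452, -0.0077, 0.0336]
tool_rot: [0.704, -0.03, 0.709, 0.032]
contact_force: [-0.1, 0.7, -0.3]
gripper_width: 0.5
```

```bash
python3 -c "
from meas import *
delta([-178,-24,1]); f=frame('top'); c=plate(f)
im=f['img'][100:280,200:380,::-1]; cv2.imwrite('pics/crop2.png',cv2.resize(im,(600,600),interpolation=cv2.INTER_CUBIC))
im=frame('scene')['img'][150:310,180:400,::-1]; cv2.imwrite('pics/crop3.png',cv2.resize(im,(792,576),interpolation=cv2.INTER_CUBIC))
"
```

```text
now fence mm [-181.   -20.7   21.6] shift [20.5 -3.4  3.1] turn 0.001 F [-0.09  0.65 -0.32] t 2.2 0.4995949715072503
```

View pics/crop3.png

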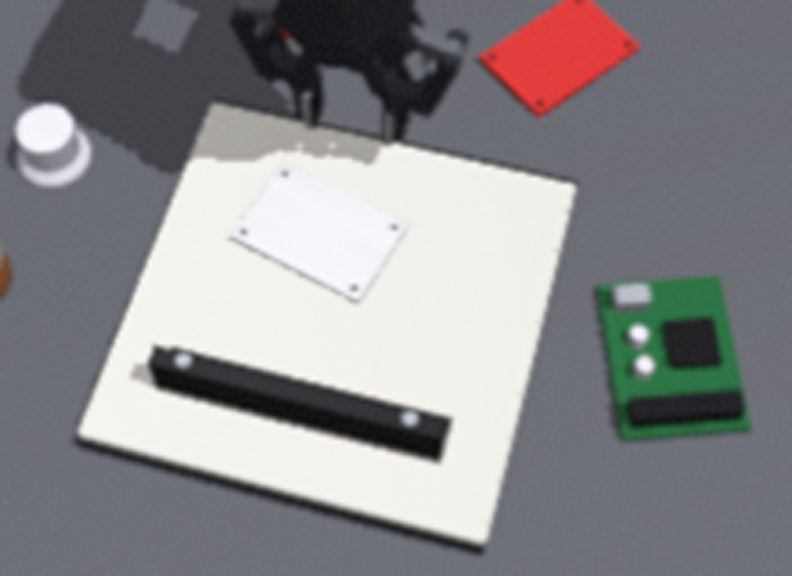

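The scene crop shows the fingertips at (310,120) and (395,130), over the near edge of the plate. The board is in front of them and untouched. I'll descend by feel.

Call:
play_rows([
  [14,-3,1,0,0],
  [17,-3,1,0,0],
  [17,-3,1,0,0],
  [17,-3,1,0,0],
])

```text
time: 2.8
tool_pos: [0.4565, -0.0121, 0.0195]
tool_rot: [0.707, -0.03, 0.706, 0.03]
contact_force: [0.6, -0.8, -0.8]
gripper_width: 0.501
```

Call:
play_rows([
  [1,0,0,0,0],
  [2,0,0,0,0],
  [2,0,0,0,0],
])

```text
time: 3.18
tool_pos: [0.4562, -0.012, 0.0172]
tool_rot: [0.706, -0.03, 0.706, 0.03]
contact_force: [0.6, 0.9, 0.1]
gripper_width: 0.498
```

Call:
play_rows([
  [1,0,0,0,0],
  [1,0,0,0,0],
  [1,0,0,0,0],
])

```text
time: 3.55
tool_pos: [0.4562, -0.012, 0.0162]
tool_rot: [0.706, -0.03, 0.706, 0.03]
contact_force: [0.8, 0.4, 0.1]
gripper_width: 0.5
```

Call:
play_rows([
  [1,0,0,0,0],
  [2,0,0,0,0],
  [2,0,0,0,0],
])

```text
time: 3.92
tool_pos: [0.4561, -0.012, 0.0141]
tool_rot: [0.706, -0.03, 0.707, 0.03]
contact_force: [-0.4, 0.1, 0.3]
gripper_width: 0.497
```

Call:
play_rows([
  [1,0,0,0,0],
  [1,0,0,0,0],
  [1,0,0,0,0],
])

```text
time: 4.3
tool_pos: [0.4563, -0.012, 0.0132]
tool_rot: [0.706, -0.03, 0.706, 0.03]
contact_force: [0.5, 0.3, -0.1]
gripper_width: 0.499
```

Call:
play_rows([
  [1,0,0,0,0],
  [1,0,0,0,0],
  [1,0,0,0,0],
])

```text
time: 4.68
tool_pos: [0.4562, -0.012, 0.0122]
tool_rot: [0.706, -0.03, 0.706, 0.03]
contact_force: [0.0, -0.6, -0.1]
gripper_width: 0.5
```

Call:
play_rows([
  [1,0,0,0,0],
  [1,0,0,0,0],
  [1,0,0,0,0],
])

```text
time: 5.05
tool_pos: [0.4562, -0.012, 0.0112]
tool_rot: [0.706, -0.03, 0.706, 0.03]
contact_force: [-0.2, -0.5, -0.3]
gripper_width: 0.499
```

Call:
play_rows([
  [1,0,0,0,0],
  [1,0,0,0,0],
  [1,0,0,0,0],
])

```text
time: 5.42
tool_pos: [0.4562, -0.012, 0.0102]
tool_rot: [0.706, -0.03, 0.706, 0.03]
contact_force: [0.0, -0.4, 0.1]
gripper_width: 0.502
```

Call:
play_rows([
  [1,0,0,0,0],
  [1,0,0,0,0],
  [1,0,0,0,0],
])

```text
time: 5.8
tool_pos: [0.4562, -0.012, 0.0101]
tool_rot: [0.706, -0.03, 0.707, 0.031]
contact_force: [-3.8, 0.0, 7.7]
gripper_width: 0.499
```

Touched the plate at TCP z = 10 mm, so the tips sit 2 mm above the TCP. I'll back up 2 mm and push to square the board.

Call:
play_rows([
  [-2,0,0,0,0],
  [-2,0,10,0,0],
  [-2,0,18,0,0],
  [-2,0,25,0,0],
  [-2,0,32,0,0],
  [-2,0,39,0,0],
  [-2,0,46,0,0],
  [-2,0,53,0,0],
])

```text
time: 6.8
tool_pos: [0.5095, -0.0074, 0.0111]
tool_rot: [0.706, -0.03, 0.706, 0.03]
contact_force: [-0.3, -0.5, -0.1]
gripper_width: 0.499
```

Call:
play_rows([
  [0,0,6,0,0],
  [0,0,12,0,0],
  [0,0,18,0,0],
  [0,0,22,0,0],
  [0,0,22,0,0],
])

```text
time: 7.42
tool_pos: [0.5314, -0.0055, 0.0113]
tool_rot: [0.707, -0.031, 0.706, 0.03]
contact_force: [-0.2, -0.4, 0.3]
gripper_width: 0.505
```

```bash
python3 -c "
from meas import *
delta([-33,-24,0]); f=frame('top')
im=f['img'][100:280,200:380,::-1]; cv2.imwrite('pics/crop4.png',cv2.resize(im,(400,400),interpolation=cv2.INTER_CUBIC))
im2=frame('scene')['img'][160:300,190:360,::-1]; im2=cv2.resize(im2,(400,400),interpolation=cv2.INTER_CUBIC)
cv2.imwrite('pics/both4.png',np.hstack([cv2.imread('pics/crop4.png'),im2]))
"
```

```text
now fence mm [-101.7  -25.4   -0.7] shift [-0.6  1.4 68.7] turn -0.0 F [-0.22 -0.37  0.27] t 7.425 0.5047261612872884
```

View pics/both4.png

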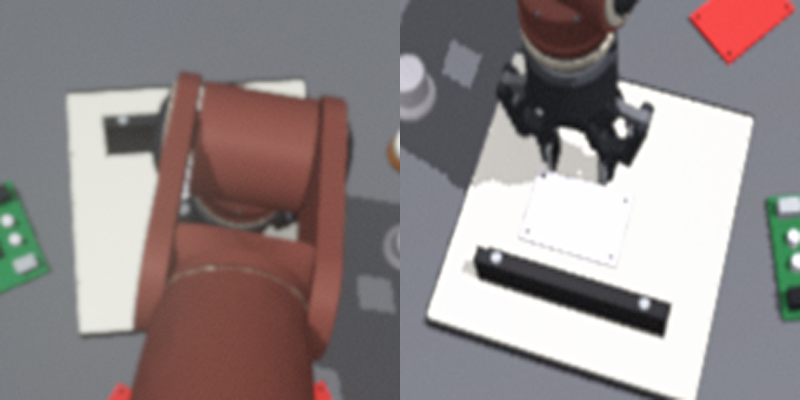

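The board is now square on the fingertips at (548,165) and (605,180). Its rear edge runs from (540,172) to (632,195), so it sits about 9 mm towards +y of the finger centre. I'll recentre the fingers, then push up the ramp.

Call:
play_rows([
  [0,0,-6,0,0],
  [0,9,-6,0,0],
  [0,9,-6,0,0],
  [0,9,0,0,0],
  [0,9,6,0,0],
  [0,9,12,0,0],
  [0,9,18,0,0],
  [0,9,24,0,0],
])

```text
time: 8.52
tool_pos: [0.5541, 0.0055, 0.011]
tool_rot: [0.706, -0.03, 0.707, 0.03]
contact_force: [-3.0, 0.5, 0.7]
gripper_width: 0.5
```

Call:
play_rows([
  [0,0,5,0,0],
  [0,0,10,0,0],
  [0,0,15,0,0],
  [0,0,20,0,0],
  [0,0,24,0,0],
  [0,0,28,0,0],
  [0,0,32,0,0],
  [0,0,32,0,0],
])

```text
time: 9.52
tool_pos: [0.5865, 0.0082, 0.0114]
tool_rot: [0.707, -0.03, 0.706, 0.03]
contact_force: [0.5, 0.6, -1.0]
gripper_width: 0.499
```

```bash
python3 -c "
from meas import *
delta([-33,-16,0])
im2=frame('scene')['img'][160:300,190:360,::-1]; im2=cv2.resize(im2,(600,494),interpolation=cv2.INTER_CUBIC)
cv2.imwrite('pics/s5.png',im2)
"
```

```text
now fence mm [-45.6 -16.4  -0.6] shift [-0.6  0.4 12.6] turn -0.0 F [ 0.55  0.64 -0.96] t 9.525 0.4991998978634913
```

View pics/s5.png

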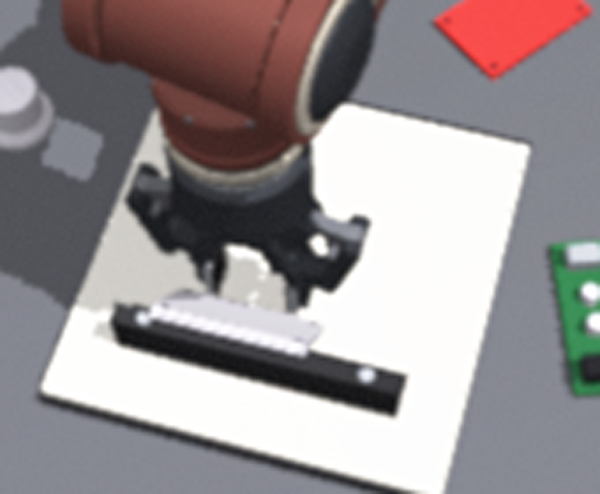

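The board is tipped up on the ramp, with its top edge from (150,312) to (310,352) just over the fence. I'll push it home carefully.

Call:
play_rows([
  [0,0,3,0,0],
  [0,0,6,0,0],
  [0,0,8,0,0],
  [0,0,8,0,0],
])

```text
time: 10.07
tool_pos: [0.5942, 0.0089, 0.0113]
tool_rot: [0.707, -0.03, 0.706, 0.03]
contact_force: [-1.0, 1.0, 0.2]
gripper_width: 0.498
```

```bash
cat > lean.py <<'E'
from meas import *
def lean(f):
    z=f['range_z']; h,w=z.shape; uv=np.mgrid[0:h,0:w][::-1].reshape(2,-1).T.astype(float)
    K=np.array([[f['fx'],0,f['cx']],[0,f['fy'],f['cy']],[0,0,1]])
    p=cv2.undistortPoints(uv[:,None],K,np.array([f['k1'],0,0,0.]))[:,0]
    Z=z.ravel(); P=np.c_[p[:,0]*Z,-p[:,1]*Z,-Z]@R(f['rotation']).T+np.array(f['origin'])
    q=np.array([to_fence(1000*x) for x in P[Z>0][::1]]); rgb=f['img'].reshape(-1,3)[Z>0].astype(int)
    k=(abs(q[:,1]+16)<60)&(q[:,0]>-45)&(q[:,0]<25)&(q[:,2]>6)&(q[:,2]<75)&(rgb.min(1)>110)
    return q[k]
if __name__=='__main__':
    delta([-33,-16,0]); q=lean(frame('scene'))
    top=q[q[:,2]>np.percentile(q[:,2],90)]
    print(len(q),'top',top.mean(0).round(1),'zmax',q[:,2].max().round(1),'y',np.percentile(q[:,1],[2,98]).round(1))
    s=np.linalg.svd(q-q.mean(0))[2][2]; print('normal',s.round(3))
E
python3 lean.py
```

```text
now fence mm [-37.9 -16.4  -0.7] shift [-0.7  0.4  4.9] turn -0.0 F [-0.98  0.99  0.17] t 10.075 0.49805230683584245
389 top [ -7.3 -10.1  58.7] zmax 74.9 y [-66.7  31.2]
normal [ 0.808  0.057 -0.587]
```

Call:
play_rows([
  [0,0,2,0,0],
  [0,0,4,0,0],
  [0,0,4,0,0],
])

```text
time: 10.5
tool_pos: [0.598, 0.0093, 0.0112]
tool_rot: [0.706, -0.03, 0.706, 0.03]
contact_force: [-1.6, -0.4, -0.6]
gripper_width: 0.5
```

Call:
play_rows([
  [0,0,1,0,0],
  [0,0,2,0,0],
  [0,0,2,0,0],
])

```text
time: 10.88
tool_pos: [0.5984, 0.0094, 0.011]
tool_rot: [0.705, -0.031, 0.708, 0.031]
contact_force: [-6.7, -1.1, 3.7]
gripper_width: 0.499
```

```bash
python3 lean.py; python3 -c "
from meas import *
im2=frame('scene')['img'][190:290,190:330,::-1]; im2=cv2.resize(im2,(784,560),interpolation=cv2.INTER_CUBIC)
cv2.imwrite('pics/s6.png',im2)
"
```

```text
now fence mm [-33.7 -16.3  -1. ] shift [-1.   0.3  0.7] turn 0.0 F [-6.69 -1.06  3.73] t 10.875 0.4987788086988855
298 top [-7.3 -7.2 61.7] zmax 74.3 y [-67.   37.1]
normal [ 0.814  0.092 -0.574]
```

View pics/s6.png

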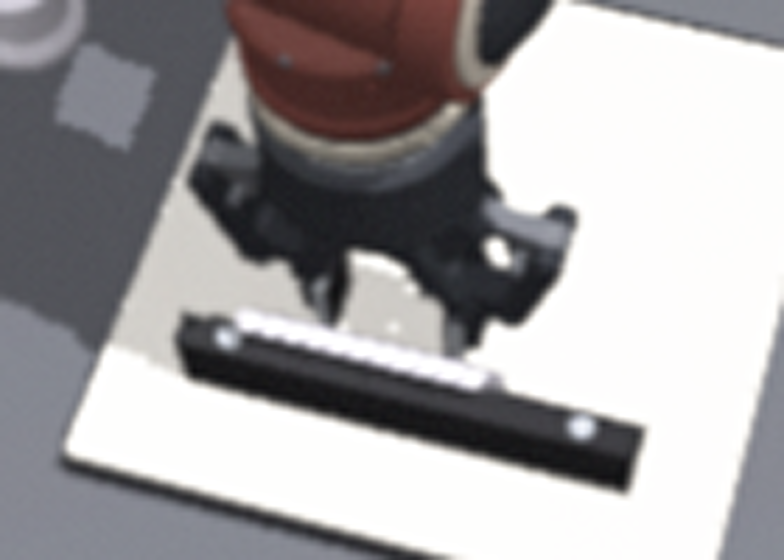

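The force rose to about 7 N, so the board is home: its top edge shows from (235,320) to (490,380) against the fence. I'll back off, rise, and check that it stays up.

Call:
play_rows([
  [0,0,-3,0,0],
  [0,0,-10,0,0],
  [0,0,-30,0,0],
  [0,0,-70,0,0],
  [-40,0,-100,0,0],
  [-100,0,-120,0,0],
  [-140,0,-120,0,0],
  [-140,0,-120,0,0],
])

```text
time: 11.98
tool_pos: [0.4831, -0.0013, 0.1561]
tool_rot: [0.71, -0.031, 0.703, 0.03]
contact_force: [0.7, 1.1, -0.9]
gripper_width: 0.501
```

```bash
python3 lean.py; python3 -c "
from meas import *
f=frame('scene');im2=f['img'][190:290,190:330,::-1]; im2=cv2.resize(im2,(784,560),interpolation=cv2.INTER_CUBIC)
cv2.imwrite('pics/s7.png',im2)
"
```

```text
now fence mm [-149.5  -17.   144.1] shift [145.3   1.4 115. ] turn -0.0 F [ 0.69  1.06 -0.92] t 11.975 0.5010986808667989
230 top [  5.1 -10.3  56.4] zmax 57.9 y [-64.7  30.3]
normal [ 0.898  0.029 -0.439]
```

View pics/s7.png

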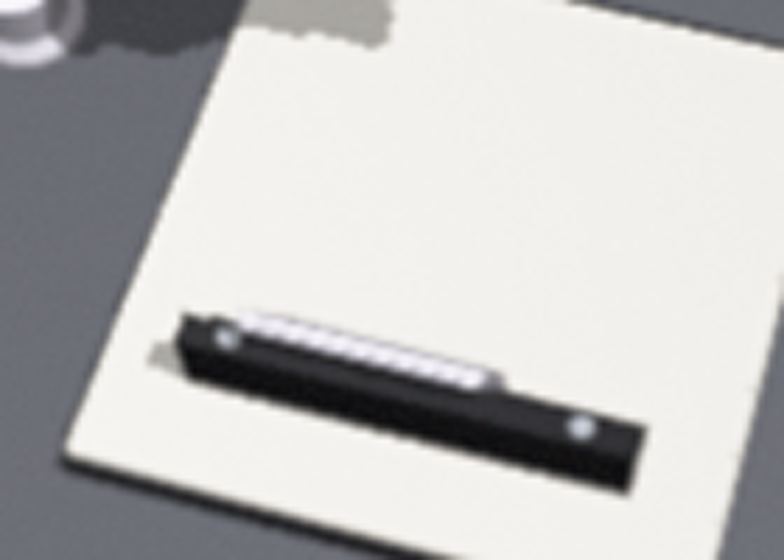

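The board leans by itself at about 64°, its top edge at fence x ≈ 5 and z ≈ 56, y from -62 to 30. Now I'll go over and behind the fence.

Call:
play_rows([
  [0,0,40,0,0],
  [0,0,90,0,0],
  [0,0,140,0,0],
  [0,0,190,0,0],
  [0,0,197,0,0],
  [40,0,197,0,0],
  [80,0,197,0,0],
  [80,0,197,0,0],
])

```text
time: 13.08
tool_pos: [0.6715, 0.0164, 0.0649]
tool_rot: [0.702, -0.03, 0.711, 0.031]
contact_force: [-0.8, -0.5, -1.1]
gripper_width: 0.496
```

```bash
python3 -c "
from meas import *
delta([45,-16,43])"
```

```text
now fence mm [ 39.7 -15.6  52.9] shift [ 9.8 -0.4  5.4] turn -0.0 F [-0.84 -0.46 -1.1 ] t 13.075 0.49623126597014516
```

Call:
play_rows([
  [0,0,5,0,0],
  [0,0,5,0,0],
  [0,0,5,0,0],
])

```text
time: 13.45
tool_pos: [0.6828, 0.0164, 0.0733]
tool_rot: [0.708, -0.031, 0.705, 0.03]
contact_force: [-0.7, -0.0, 0.0]
gripper_width: 0.5
```

```bash
python3 -c "
from meas import *
delta([45,-16,43])"
```

```text
now fence mm [ 51.1 -16.6  61.3] shift [18.3  0.6 -6.1] turn -0.0 F [-0.72 -0.02  0.02] t 13.45 0.5001327939496267
```

Descend 18 mm, then push slowly toward -x (about -40 mm to touch, further to tip).

Call:
play_rows([
  [9,0,-5,0,0],
  [17,0,-5,0,0],
  [17,0,-5,0,0],
  [17,0,-12,0,0],
  [17,0,-18,0,0],
  [17,0,-24,0,0],
  [17,0,-29,0,0],
  [17,0,-32,0,0],
])

```text
time: 14.45
tool_pos: [0.6494, 0.0137, 0.0543]
tool_rot: [0.707, -0.03, 0.706, 0.03]
contact_force: [-0.2, -0.1, -0.1]
gripper_width: 0.501
```

Call:
play_rows([
  [0,0,-4,0,0],
  [0,0,-8,0,0],
  [0,0,-12,0,0],
  [0,0,-16,0,0],
  [0,0,-20,0,0],
  [0,0,-24,0,0],
  [0,0,-28,0,0],
  [0,0,-28,0,0],
])

```text
time: 15.45
tool_pos: [0.6216, 0.0114, 0.0542]
tool_rot: [0.706, -0.03, 0.706, 0.03]
contact_force: [0.0, 0.1, -0.6]
gripper_width: 0.498
```

```bash
python3 -c "
from meas import *
delta([-20,-16,43])
im2=frame('scene')['img'][160:300,190:360,::-1]; im2=cv2.resize(im2,(600,494),interpolation=cv2.INTER_CUBIC)
cv2.imwrite('pics/s8.png',im2)
"
```

```text
now fence mm [-10.4 -16.4  42.2] shift [-0.8  0.3 -9.6] turn -0.0 F [ 0.02  0.14 -0.6 ] t 15.45 0.49843596913004995
```

View pics/s8.png

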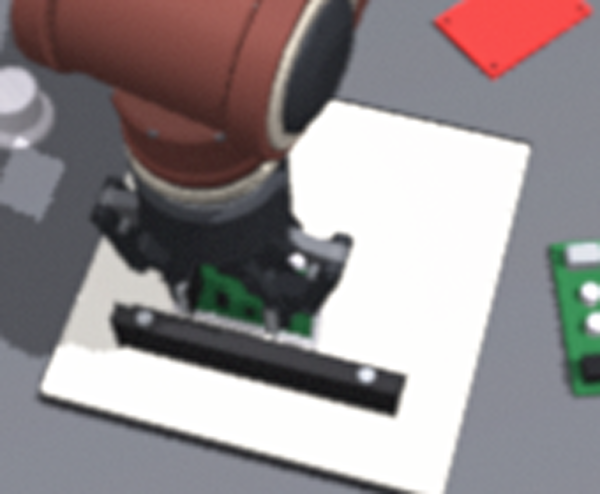

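The green component face is showing at (250,295), so the board has gone over. I'll draw the fingers up and back, then check.

Call:
play_rows([
  [0,0,5,0,0],
  [-20,0,15,0,0],
  [-60,0,15,0,0],
  [-110,0,15,0,0],
  [-150,50,0,0,0],
  [-150,100,0,0,0],
  [-150,150,0,0,0],
  [-150,200,0,0,0],
])

```text
time: 16.5
tool_pos: [0.6055, 0.2125, 0.2068]
tool_rot: [0.708, -0.03, 0.705, 0.031]
contact_force: [1.6, -0.4, -1.1]
gripper_width: 0.502
```

```bash
python3 -c "
from meas import *
delta([-20,180,200])
f=frame('scene'); im=f['img'].astype(int)
m=((im[...,1]>im[...,0]+20)&(im[...,1]>im[...,2]+10)).astype(np.uint8)*255
for q in sorted(cv2.findContours(m,0,1)[0],key=cv2.contourArea)[-3:]:
    r=rect(f,q,.018); print(cv2.boundingRect(q),np.round(r[0]),np.round(r[1]),r[2],to_fence([*r[0],18]).round(1))
im2=f['img'][160:300,190:360,::-1]; cv2.imwrite('pics/s9.png',cv2.resize(im2,(600,494),interpolation=cv2.INTER_CUBIC))
h,w=f['range_z'].shape
x,y,ww,hh=215,205,70,45
for v in range(205,262,8): print([ '%5.0f'%(1000*(np.array(f['origin'])+ray(f,u,v)[1]*f['range_z'][v,u])[2]) for u in range(225,300,8)])
"
```

```text
now fence mm [ -9.1 185.5 194.8] shift [ -5.3  -5.5 -10.9] turn -0.0 F [ 1.57 -0.42 -1.07] t 16.5 0.5018579676046269
(7, 53, 41, 29) [ 300. -887.] [ 84. 116.] 89.34026336669922 [-408.2 -883.5    6. ]
(243, 223, 43, 29) [578.   9.] [50. 80.] 5.124606609344482 [-54.1 -14.9   6. ]
(346, 226, 43, 46) [529. 220.] [101.  77.] 24.97933578491211 [-84.9 199.4   6. ]
['   -2', '    7', '   12', '   10', '   11', '    9', '   15', '    7', '   10', '   11']
['    9', '    8', '   11', '   10', '    9', '   11', '   10', '   11', '   10', '    7']
['   10', '   13', '   10', '   19', '   13', '   10', '    9', '   10', '   10', '   10']
['   11', '   12', '   11', '   14', '   14', '   14', '   15', '   17', '   10', '   11']
['   10', '   10', '   12', '   17', '   16', '   19', '   19', '   14', '   12', '   11']
['   10', '    9', '   11', '   18', '   15', '   14', '   18', '   14', '   10', '    9']
['   41', '   48', '   48', '   48', '   11', '   14', '   14', '   15', '  804', '    8']
['   11', '   10', '   22', '   33', '   42', '   50', '   49', '   49', '   12', '   12']
```

View pics/s9.png

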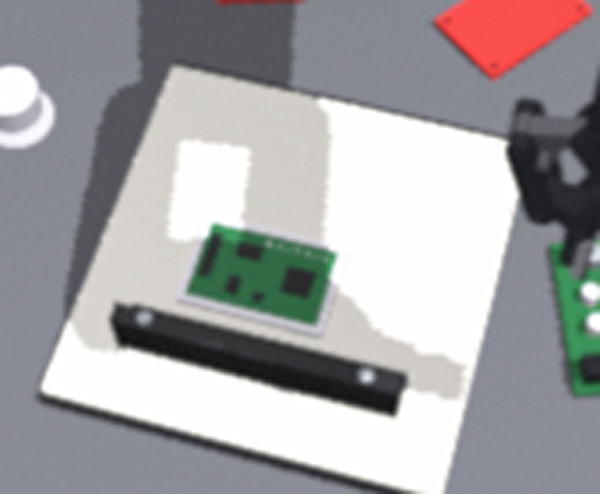

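The board lies flat, components up, at (260,278), clear of the ramp (fence x ≈ -54, y ≈ -15). The bigboard and loupe look undisturbed. I'll let the arm settle and hand in.

Call:
play_rows([
  [0,0,0,0,0],
  [0,0,0,0,0],
  [0,0,0,0,0],
  [0,0,0,0,0],
])

```text
time: 17.05
tool_pos: [0.6049, 0.2096, 0.2043]
tool_rot: [0.706, -0.03, 0.706, 0.03]
contact_force: [-0.2, 0.9, -1.0]
gripper_width: 0.498
```

```bash
python3 -c "
from meas import *
f=frame('top')
for n,p in[('jar',(386,166)),('loupe',(384,210))]: print(n,f['img'][p[1],p[0]])
s=manip.state();print(s['time'],s['tool_pos'],s['contact_force'])
print(manip.job_done())"
```

```text
jar [243 244 243]
loupe [234 234 238]
17.1 [0.6048432  0.20973817 0.20423622] [-0.47207357  0.03431768 -1.13225422]
the job is handed in; nothing more can be done
None
```

The board is turned over and lies flat on the plate in front of the fence, components up. I handed the job in at 17.1 s; it gives no verdict.

**What I did:** I squared the board with two half-open fingertips and pushed it up the ramp. The highest tool force I read while pushing it was about 8 N. It stayed leaning on the fence by itself at about 64°. I then pushed its raised edge back from behind the fence and it fell over.

**Last checks:**
- **Position:** its centre is about 54 mm in front of the fence face and 15 mm to the -y side of the plate's middle.
- **Flatness:** the depth readings over the board are scattered (about 13–19 mm, a few mm above the plate's readings) but show no tilt.
- **Robot:** the arm was clear at about 0.2 m height, reading only sensor noise.
- **Bystanders:** the jar and loupe caps are still where they were in the top view. The bigboard looked unmoved in the scene view, though I did not re-measure it exactly.

One check disagreed: the first depth-based lean readings, taken while the gripper was in view, were spoiled by it. I judged the board to be fully home from the rise in force and the pictures instead.

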